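# Reverse a double-ended driver insert in its bench holder

## Robot

A 6-joint arm with a two-finger parallel gripper is mounted at the origin on a cart in front of the work surface, level with it; the furniture and walls round the work are solid. World frame = base frame: x ahead of the robot, y to its left, z up, the work surface at z = 0. Lengths are in mm, angles in rad, forces in N, time in s.
With the tool pointing down it reaches from about 275 to 750 mm from the base axis. Payload 10.2 kg.
Tool frame: the origin (TCP) lies between the finger pads; the fingertips stand 17 mm ahead of it and the grasp point (between the pads) lies 2 mm behind it; z points along the fingers, y is the line along which they close (so a half turn about z gives the same grasp; the last joint's range is limited). The gripper opens to 85 mm and grips with 20 to 120 N. Pads are 22 mm wide; open, the fingers measure 114 mm over their backs; the gripper's body (76 mm by 85 mm) begins 54 mm behind the grasp point. The pads swing forward as they close: fully open they stand 13 mm farther back than shut.
Start: joints at [0.561, 0.313, 1.498, -0, 1.331, -0.223], TCP at [371.764, 370.706, 248.294] pointing down, gripper open.
Joint ranges: [-2.94, 2.94], [-0.97, 2.17], [0.19, 2.56], [-1.23, 4.37], [0.02, 3.11], [-2.88, 2.88]. Speed limits (rad/s): [2.39, 2.39, 3.01, 3.14, 3.14, 3.14].

## Interface

Orientations are given as a unit quaternion [w, x, y, z].
In Python, from rig import * gives the robot as it stands.
- The arm moves only by the tool step_arm, never from a script. Its argument "commands" is text: rows parted by semicolons, each of 7 numbers parted by spaces: the opening, from 0 (shut) to 1 (fully open), then the shift along the tool's x, y, z in cm, then the turn, a rotation vector about the tool's x, y, z in rad. In form: hand x y z rx ry rz; .... A call has 1 to 20 rows; each row is the pose to reach, as a shift and turn from the pose commanded when the call began, along the tool's axes at that moment; what a row does not reach only later rows make up. A row lasts 1/12 s, in which the tool goes at most 41.7 mm and 7.16 degrees, less where a joint would pass 70% of its speed; a pose out of reach is approached as far as the arm can. A call with a gripper value outside its range is refused whole. The fingers move at their own pace and stop on an object; "newtons" is the grip in N (left out, the last holds). Time passes only in rows, so rows that repeat a pose let the fingers close. It gives the time, the measured TCP pose, the force, the opening and the grip force at its end, in the units of the state.
- sense(): the state, without advancing time (a new reading comes with each control period).
- capture(name): name is "scene" or "top"; returns the picture (480x640x3 uint8, red, green, blue); there is no depth.
- camera_model(name): a dict with "mtx" (3x3 intrinsics, pixels), "eye" and "rotation" of the camera in the world. Camera axes: x right, y down, z forward; pixel columns grow to the right and rows downward; lengths in mm; the calibration is good to about 2 mm. A picture is of the moment at which its call begins. camera_model takes no time and is no camera call.
- finish_job(): hands the job in; it is judged then, once.
Trained networks look in the newest picture that a camera, given by its name, has taken for a name from the list of things; names that differ only in an ending like _2 or _b are one class to them, and where a whole thing is asked for, a point or a joint stands for the part that bears it (a point fixed in the world has none). Each returns a list of dicts, best first, with "score" (0 to 1); they miss things now and then, are a little off and sometimes report something else, mostly with a low value. They report only what shows in the picture. A call takes as long as a camera call.
- search_frame(camera, label): "rect" ([centre column, centre row, width, height] in pixels, round what is visible of it).
- trace(camera, label): "mask" (480x640 bool, what is visible of it) and "rect" ([centre column, centre row, width, height] in pixels, round what is visible of it).
- spot_point(camera, label): "xy" ([column, row] in pixels: a listed point, or the origin of a listed thing).
The state is a dict: "time_s": time; "joints": joint angles; "dq": joint speeds; "tau": joint torques, N m; "eef_pos": TCP position; "ee_rot": TCP orientation; "force": force on the tool from outside, world axes, zero at the start; "wrist_torque": the same for the moment, N m; "grip_width": opening from 0.0 (shut) to 1.0 (fully open); "grip_force": force on a finger pad.
Only numpy, scipy, OpenCV 4.12 (cv2) and the standard library are available. Lean on these libraries where they do the work, as an engineer would, in place of code of your own. Each camera call takes 0.05 s, during which the arm holds its last target. There are 200 camera calls.

## Task

Two grey bench holders each carry a double-ended driver insert: a blue end, unused, and a red end, used. In one holder the used red end still sticks out of the open front; lift that insert out, turn it end for end and seat it fully back down in the same holder, so that the unused blue end sticks out of the front. Leave the other insert, which already has its blue end out, as it is.

Things in the scene. Friction and masses are not known exactly. Their poses are not given: they have to be found in the camera images.
- insert_a_centre (a point): Centre of the black block (46 mm along x, 24 along y, the width to grip, 50 high; 0.15 kg) of the insert to reverse; z up. Seated, it is 33 mm above the bench. A 12 mm round shank comes out of each end, 18 mm above the block's underside, to 78 mm from the centre: blue (unused) along its own -x, red (used) along +x. Block top marked in the same colours. At the start red is out.
- insert_a_blue_tip (a point): End of the same insert's blue shank: 78 mm from the block's centre along the insert's -x, 7 mm below it. Axes as the insert's.
- holder_a: Its holder, fixed. Origin on the bench under the seat's middle; open front along its -x, z up. Block rests on an 8 mm base plate, 76 mm wide, between grey yokes 60 mm wide, 38 high: x -41 to -31 and 31 to 100 mm (back closed from 92); sides open for fingers. Shank notches open upward: 20 mm wide at the floor (18 mm above bench), 40 at the top.
- insert_b_centre (a point): Centre of the block of a like insert, same sizes and axes, seated in a second like holder with its blue end already out of the front; to be left alone.

How it is judged:
By the outcome, as a careful person would: the job done as asked, in the order asked, and still so for the second after the job is handed in, with the robot touching nothing.
It also fails if it takes over 42 s, if anything falls off the work surface, if the arm or the gripper's body presses on something with over 40 N, if the wrist force passes 120 N, or if a joint passes its speed limit or range.

## Working session

There is one attempt and no reset: what is moved stays moved. The work goes in short steps, Python scripts to look and compute and a tool call to move; the robot and the scene stay as the last step left them, time stands still between calls to the robot, and variables do not carry over. Pictures are saved under pics/ and viewed, at most 10 in all, crops included, and the job is handed in when it is done.

Besides the shell and the picture viewer there is one more tool, called after ">>>" as name(argument=value, ...) on one line, values as JSON. step_arm: Moves the arm, as the interface text tells. Its arguments: {"type":"object","properties":{"commands":{"type":"string"},"newtons":{"type":"number"}},"required":["commands"]}

```bash
mkdir -p pics && cat > h.py <<'E'
from rig import *
import numpy as np, cv2
def ray(cam,px):
    m=camera_model(cam); K=np.array(m["mtx"]);R=np.array(m["rotation"]);e=np.array(m["eye"])
    d=R@np.linalg.solve(K,[px[0],px[1],1.]); return e,d
def at_z(cam,px,z):
    e,d=ray(cam,px); return e+d*(z-e[2])/d[2]
def proj(cam,p):
    m=camera_model(cam); c=np.array(m["rotation"]).T@(np.array(p,float)-np.array(m["eye"])); u=np.array(m["mtx"])@c; return u[:2]/u[2]
def save(cam,name):
    im=capture(cam); cv2.imwrite(f"pics/{name}.png",im[:,:,::-1]); return im
E
python3 - <<'E'
from h import *
np.set_printoptions(precision=2,suppress=True)
a=save("scene","s0");b=save("top","t0")
cv2.imwrite("pics/both0.png",np.hstack([cv2.resize(x,(400,300)) for x in (a,b)])[:,:,::-1])
for c in("scene","top"):
    print(c,camera_model(c))
    for l in("insert_a_centre","insert_a_blue_tip","holder_a"):
        for d in spot_point(c,l): print(l,d["score"],np.array(d["xy"]),at_z(c,d["xy"],{"insert_a_centre":33,"insert_a_blue_tip":26,"holder_a":0}[l]))
print(sense())
E
```

```text
scene {'mtx': array([[520.93,   0.  , 321.61],
       [  0.  , 520.93, 238.13],
       [  0.  ,   0.  ,   1.  ]]), 'eye': array([ 135.79, -749.05,  428.47]), 'rotation': array([-0.5 ,  0.8 , -0.29,  0.19])}Traceback (most recent call last):
  File "<stdin>", line 8, in <module>
  File "h.py", line 7, in at_z
    e,d=ray(cam,px); return e+d*(z-e[2])/d[2]
        ~~~^^^^^^^^
  File "h.py", line 5, in ray
    d=R@np.linalg.solve(K,[px[0],px[1],1.]); return e,d
      ~^~~~~~~~~~~~~~~~~~~~~~~~~~~~~~~~~~~~
ValueError: matmul: Input operand 1 has a mismatch in its core dimension 0, with gufunc signature (n?,k),(k,m?)->(n?,m?) (size 3 is different from 4)
```

View pics/t0.png

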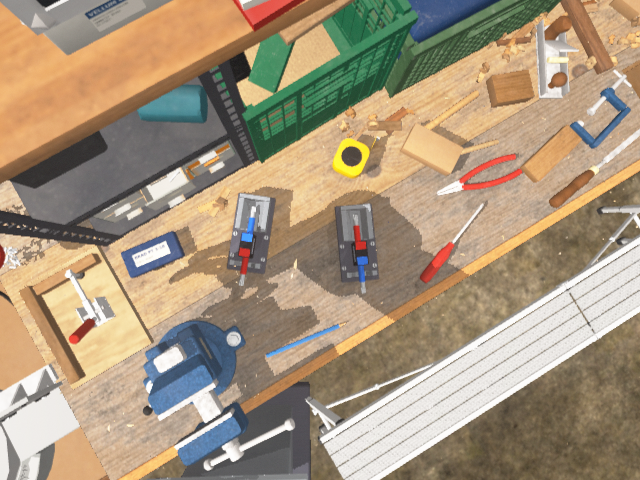

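View pics/s0.png

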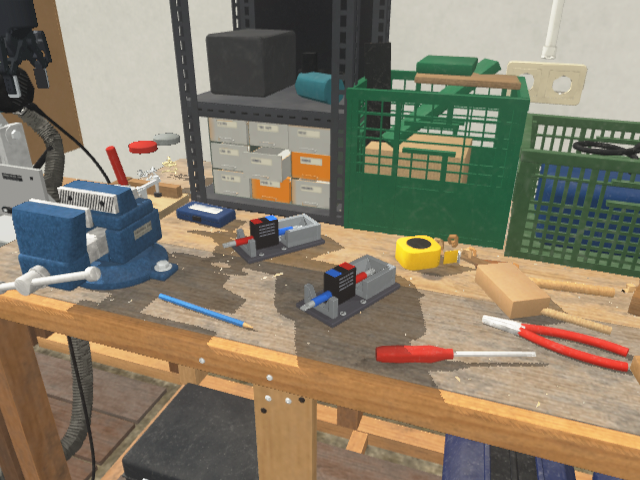

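The top view shows the left holder, around (250,235), with its red end out of the front. This is insert A, the one to reverse. The right holder, around (358,245), already has blue out. In the scene view A is at (265,230), with the shelf and crate behind it and the vise to its left. The camera rotation comes as a quaternion, so I'll fix the helper.

```bash
sed -i 's/^import numpy.*/import numpy as np, cv2\nfrom scipy.spatial.transform import Rotation as Ro\ndef M(q): return Ro.from_quat(np.roll(q,-1)).as_matrix()/; s/np.array(m\["rotation"\])/M(m["rotation"])/g' h.py
python3 - <<'E'
from h import *
np.set_printoptions(precision=2,suppress=True)
a=save("scene","s1");b=save("top","t1")
cv2.imwrite("pics/crop.png",np.hstack([cv2.resize(b[180:300,200:300],(400,480),interpolation=2),cv2.resize(a[200:280,215:335],(400,480)[::1],interpolation=2)])[:,:,::-1])
P={}
for c in("scene","top"):
    print(c,camera_model(c)["eye"],M(camera_model(c)["rotation"])[:,2],proj(c,sense()["eef_pos"]))
    for l in("insert_a_centre","insert_a_blue_tip","holder_a"):
        for d in spot_point(c,l): print(l,round(d["score"],2),np.array(d["xy"]),at_z(c,d["xy"],{"insert_a_centre":33,"insert_a_blue_tip":26,"holder_a":0}[l]))
print(sense())
E
```

```text
scene [ 135.79 -749.05  428.47] [ 0.59  0.68 -0.44] [28.6 89.7]
insert_a_centre 0.59 [265.9 231.7] [609.51 -48.62  33.  ]
insert_a_blue_tip 0.77 [299.6 224.4] [684.82 -50.11  26.  ]
holder_a 0.62 [269.4 252.1] [604.47 -64.32   0.  ]
top [ 556.81 -145.99  891.63] [ 0.08 -0.04 -1.  ] [-75.57 408.36]
insert_a_centre 0.6 [246.3 246.3] [602.71 -45.83  33.  ]
insert_a_blue_tip 0.56 [257.6 207.6] [679.49 -67.22  26.  ]
holder_a 0.86 [250.4 243.8] [609.46 -50.22   0.  ]
{'time_s': 0.55, 'joints': array([ 0.56,  0.31,  1.5 , -0.  ,  1.33, -0.22]), 'dq': array([-0.,  0., -0., -0., -0., -0.]), 'tau': array([ -0.  , -41.2 , -25.98,  -0.  ,   0.  ,  -0.  ]), 'eef_pos': array([371.74, 370.69, 248.25]), 'ee_rot': array([-0.  ,  0.38,  0.92, -0.  ]), 'force': array([ 0.33,  0.91, -0.93]), 'wrist_torque': array([ 0.01, -0.06, -0.01]), 'grip_force': 0.0, 'grip_width': 0.9991882299419007}
```

View pics/crop.png

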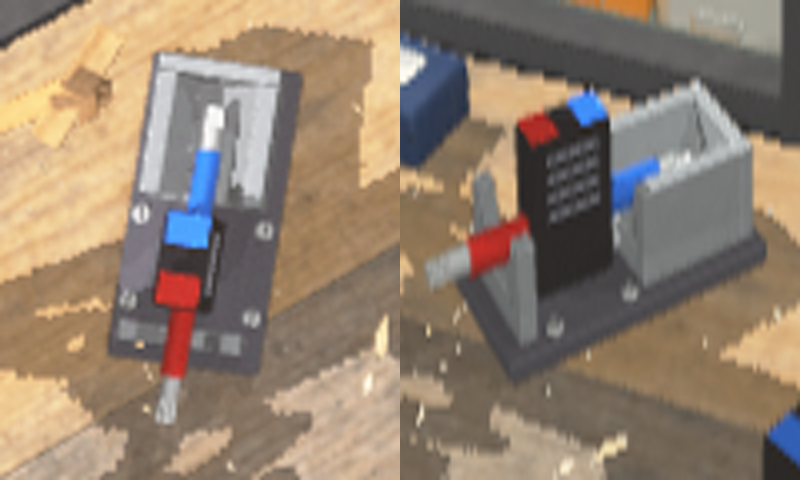

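The crops show insert A's marks and tips well. In the top view the blue mark is near (247,237.5), red mark (244.5,252.8), blue tip (253.5,207) and red tip (241.5,285). In the scene view the red mark is near (256.4,221.2), blue mark (271.4,217.7), red tip (224,245.3) and blue tip (302,226.2). I'll fit x, y and yaw to these.

```bash
cat > fit.py <<'E'
from h import *
from scipy.optimize import least_squares
np.set_printoptions(precision=2,suppress=True)
obs={"top":{"bm":(247,237.5),"rm":(244.5,252.8),"bt":(253.5,207),"rt":(241.5,285)},
"scene":{"rm":(256.4,221.2),"bm":(271.4,217.7),"rt":(224,245.3),"bt":(302,226.2)}}
mod={"bm":(-15,0,25),"rm":(15,0,25),"bt":(-78,0,-7),"rt":(78,0,-7)}
def pts(p,l):
    c,s=np.cos(p[2]),np.sin(p[2]); x,y,z=mod[l]; return [p[0]+c*x-s*y,p[1]+s*x+c*y,p[3]+z]
def res(p,cams): return np.concatenate([proj(c,pts(p,l))-np.array(o) for c in cams for l,o in obs[c].items()])
for cams in(["top"],["scene"],["top","scene"]):
    f=lambda q:res([*q,33],cams)
    r=least_squares(f,[606,-48,np.radians(170)]); print(cams,r.x,np.degrees(r.x[2]),"res",r.fun.reshape(-1,2).round(1).tolist())
E
python3 - <<'E'
exec(open('fit.py').read())
for n,c,px in(("postL","top",(108,240)),("postL","scene",(197,205)),("postR","scene",(345,222)),("crate","top",(262,158)),("box top","top",(150,345)),("hB","top",(358,245))): print(n,c,at_z(c,px,0))
E
```

```text
['top'] [603.9  -47.58   2.99] 171.28053248386647 res [[-0.1, -0.4], [-0.0, 0.0], [0.1, -0.1], [0.0, 0.5]]
['scene'] [606.85 -48.06   3.  ] 171.79218245729516 res [[-0.2, -0.2], [0.1, -0.3], [-0.2, 0.5], [0.3, -0.1]]
['top', 'scene'] [605.26 -48.21   2.99] 171.4066673666392 res [[0.2, -1.1], [0.3, -0.7], [0.4, -0.8], [0.4, -0.2], [-0.9, -0.0], [-0.5, -0.1], [-1.1, 0.7], [-0.2, 0.2]]
postL top [619.8  232.95   0.  ]
postL scene [613.06 215.99   0.  ]
postR scene [797.9  -54.18  -0.  ]
crate top [785.9  -74.04   0.  ]
box top top [411.67 146.67   0.  ]
hB top [ 604.89 -268.83    0.  ]
```

```bash
cat >> h.py <<'E'
def plan(pos,az,s=None):
    s=s or sense(); R=M(s["ee_rot"]); a=np.radians(az); c,n=np.cos(a),np.sin(a)
    T=np.array([[c,n,0],[n,-c,0],[0,0,-1.]])
    print("shift cm",(R.T@(np.array(pos)-s["eef_pos"])/10).round(2),"rot",Ro.from_matrix(R.T@T).as_rotvec().round(3))
E
python3 - <<'E'
from h import *
plan([430,40,250],171.4); plan([605,-48,150],171.4)
E
```

```text
shift cm [-27.53 -19.23  -0.17] rot [-0.    -0.    -0.637]
shift cm [-46.12 -13.05   9.83] rot [-0.    -0.    -0.637]
```

>>> step_arm(commands="0.7 -27.5 -19.2 -0.2 0 0 -0.637;0.7 -27.5 -19.2 -0.2 0 0 -0.637;0.7 -27.5 -19.2 -0.2 0 0 -0.637;0.7 -27.5 -19.2 -0.2 0 0 -0.637;0.7 -27.5 -19.2 -0.2 0 0 -0.637;0.7 -27.5 -19.2 -0.2 0 0 -0.637;0.7 -27.5 -19.2 -0.2 0 0 -0.637;0.7 -27.5 -19.2 -0.2 0 0 -0.637;0.7 -27.5 -19.2 -0.2 0 0 -0.637;0.7 -46.1 -13.0 9.8 0 0 -0.637;0.7 -46.1 -13.0 9.8 0 0 -0.637;0.7 -46.1 -13.0 9.8 0 0 -0.637;0.7 -46.1 -13.0 9.8 0 0 -0.637;0.7 -46.1 -13.0 9.8 0 0 -0.637;0.7 -46.1 -13.0 9.8 0 0 -0.637;0.7 -46.1 -13.0 9.8 0 0 -0.637;0.7 -46.1 -13.0 9.8 0 0 -0.637;0.7 -46.1 -13.0 9.8 0 0 -0.637", newtons=40)

```text
time_s: 2.05
eef_pos: [604.8, -47.0, 151.2]
ee_rot: [0.0, 0.075, 0.997, -0.0]
force: [0.1, -0.1, 0.2]
grip_width: 0.701
grip_force: 0.0
```

```bash
python3 - <<'E'
from h import *
plan([605.3,-48.2,36],171.4); print(sense()["joints"].round(2))
E
```

```text
shift cm [-0.06 -0.11 11.52] rot [-0.     0.001  0.001]
[-0.27  0.58  1.37  0.    1.2  -1.69]
```

>>> step_arm(commands="0.7 -0.1 -0.1 3 0 0 0;0.7 -0.1 -0.1 6 0 0 0;0.7 -0.1 -0.1 8 0 0 0;0.7 -0.1 -0.1 9.5 0 0 0;0.7 -0.1 -0.1 10.5 0 0 0;0.7 -0.1 -0.1 11.2 0 0 0;0.7 -0.1 -0.1 11.5 0 0 0;0.7 -0.1 -0.1 11.5 0 0 0;0.7 -0.1 -0.1 11.5 0 0 0")

```text
time_s: 2.8
eef_pos: [606.5, -48.7, 36.3]
ee_rot: [0.001, 0.075, 0.997, -0.0]
force: [0.8, 0.0, 0.2]
grip_width: 0.698
grip_force: 0.0
```

```bash
python3 - <<'E'
from h import *
s=sense();print(s["eef_pos"],s["force"],s["time_s"])
a=save("scene","s2");b=save("top","t2")
cv2.imwrite("pics/crop2.png",np.hstack([cv2.resize(b[180:300,200:300],(400,480),interpolation=2),cv2.resize(a[160:280,215:315],(400,480),interpolation=2)])[:,:,::-1])
E
```

```text
[606.48102441 -48.68863885  36.32668233] [0.79696141 0.01766991 0.21345926] 2.8
```

View pics/crop2.png

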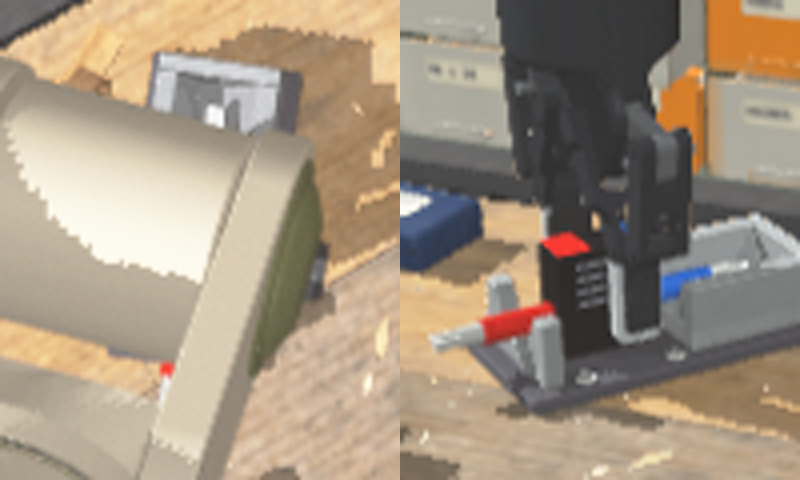

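The fingers straddle the block, with the near pad at about (635,300) in the right half of the crop. Closing now.

>>> step_arm(commands="0 0 0 0 0 0 0;0 0 0 0 0 0 0;0 0 0 0 0 0 0;0 0 0 0 0 0 0;0 0 0 0 0 0 0;0 0 0 0 0 0 0;0 0 0 0 0 0 0;0 0 0 0 0 0 0;0 0 0 0 0 0 0", newtons=50)

```text
time_s: 3.65
eef_pos: [606.3, -48.7, 35.7]
ee_rot: [0.0, 0.075, 0.997, -0.0]
force: [-0.2, -0.2, 5.2]
grip_width: 0.274
grip_force: 49.7
```

>>> step_arm(commands="0 0 0 -1 0 0 0;0 0 0 -2.5 0 0 0;0 0 0 -5 0 0 0;0 0 0 -8 0 0 0;0 0 0 -10 0 0 0;0 0 0 -11 0 0 0;0 0 0 -11 0 0 0;0 0 0 -11 0 0 0;0 0 0 -11 0 0 0")

```text
time_s: 4.4
eef_pos: [605.3, -48.5, 143.5]
ee_rot: [-0.002, 0.075, 0.997, 0.0]
force: [-0.1, 0.7, -1.6]
grip_width: 0.274
grip_force: 49.0
```

```bash
python3 - <<'E'
from h import *
s=sense();print(s["eef_pos"],s["force"],s["wrist_torque"],s["time_s"],s["grip_width"])
a=save("scene","s3");b=save("top","t3")
cv2.imwrite("pics/crop3.png",np.hstack([cv2.resize(b[180:300,200:300],(400,480),interpolation=2),cv2.resize(a[140:260,215:315],(400,480),interpolation=2)])[:,:,::-1])
E
```

```text
[605.29324292 -48.5010915  143.50814209] [-0.07834806  0.68296167 -1.61911635] [0.00903327 0.02111619 0.00552472] 4.4 0.27412063350428584
```

View pics/crop3.png

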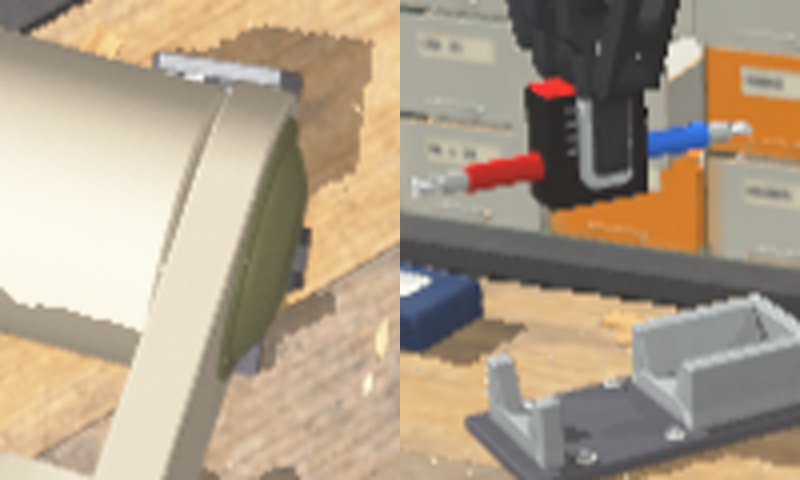

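The insert is lifted and level. Its red tip is near scene px (218.8,186.3), blue tip (302.5,172.5), and the empty holder is clearly visible. I'll fit the in-hand offset and the holder pose from this picture.

```bash
python3 - <<'E'
exec(open('fit.py').read().split("for cams")[0])
s=sense()
print("proj of ideal tips",[proj("scene",pts([*s["eef_pos"][:2],np.radians(171.4),140.8],l)) for l in("rt","bt")])
ti=np.array([(218.8,186.3),(302.5,172.5)])
r=least_squares(lambda q:np.concatenate([proj("scene",pts([*q,140.8],l))-o for l,o in zip(("rt","bt"),ti)]),[605,-48,2.99]);print("held",r.x,np.degrees(r.x[2]),r.fun)
H=[((31,-30),(287.5,231.3)),((31,30),(274.5,221.3)),((100,30),(305,213.8)),((-36,-25),(251.3,240.5)),((-36,25),(239.5,229))]
def f(q):
    c,n=np.cos(q[2]),np.sin(q[2])
    return np.concatenate([proj("scene",[q[0]+c*x-n*y,q[1]+n*x+c*y,q[3]])-o for (x,y),o in H])
for h in(38,46):
    r=least_squares(lambda q:f([*q,h]),[605,-48,-.15]);print(h,r.x,np.degrees(r.x[2]),r.fun.reshape(-1,2).round(1).tolist(),r.cost)
E
```

```text
proj of ideal tips [array([218.09, 186.66]), array([301.47, 170.88])]
held [605.09 -51.52   2.96] 169.81850937430812 [-0.44  0.51  0.48 -0.81]
38 [605.36 -50.4   -0.18] -10.150032599984304 [[0.3, 1.4], [-1.6, -0.7], [0.7, -0.4], [0.0, -0.6], [0.5, 0.2]] 3.193285891249154
46 [595.6  -64.72  -0.17] -9.62366307956101 [[0.8, 1.4], [-1.7, -0.9], [1.1, -0.9], [-0.1, -0.3], [-0.1, 0.3]] 4.172047743845525
```

>>> step_arm(commands="0 0 0 0 0 0 0.1;0 0 0 0 0 0 0.2;0 0 0 0 0 0 0.3;0 0 0 0 0 0 0.4;0 0 0 0 0 0 0.5;0 0 0 0 0 0 0.6;0 0 0 0 0 0 0.7;0 0 0 0 0 0 0.8;0 0 0 0 0 0 0.9;0 0 0 0 0 0 1.0;0 0 0 0 0 0 1.1;0 0 0 0 0 0 1.2;0 0 0 0 0 0 1.3;0 0 0 0 0 0 1.4;0 0 0 0 0 0 1.5;0 0 0 0 0 0 1.6;0 0 0 0 0 0 1.6;0 0 0 0 0 0 1.6")

```text
time_s: 6.0
eef_pos: [605.8, -48.6, 144.5]
ee_rot: [-0.001, 0.767, 0.642, -0.0]
force: [0.5, -0.6, -2.0]
grip_width: 0.278
grip_force: 49.0
```

>>> step_arm(commands="0 0 0 0 0 0 0.1;0 0 0 0 0 0 0.2;0 0 0 0 0 0 0.3;0 0 0 0 0 0 0.4;0 0 0 0 0 0 0.5;0 0 0 0 0 0 0.6;0 0 0 0 0 0 0.7;0 0 0 0 0 0 0.8;0 0 0 0 0 0 0.9;0 0 0 0 0 0 1.0;0 0 0 0 0 0 1.1;0 0 0 0 0 0 1.2;0 0 0 0 0 0 1.3;0 0 0 0 0 0 1.4;0 0 0 0 0 0 1.5;0 0 0 0 0 0 1.54;0 0 0 0 0 0 1.54;0 0 0 0 0 0 1.54;0 0 0 0 0 0 1.54")

```text
time_s: 7.58
eef_pos: [606.0, -48.6, 145.1]
ee_rot: [-0.0, 0.997, -0.073, -0.0]
force: [-0.1, 0.2, -1.6]
grip_width: 0.274
grip_force: 49.0
```

```bash
python3 - <<'E'
from h import *
s=sense();print(s["eef_pos"],s["joints"].round(2),s["time_s"],s["grip_width"])
plan([606,-48.7,70],-8.6);plan([606,-48.7,36],-8.6)
a=save("scene","s4")
cv2.imwrite("pics/crop4.png",cv2.resize(a[140:260,215:335],(600,600),interpolation=2)[:,:,::-1])
E
```

```text
[605.98783208 -48.64509345 145.0847265 ] [-0.27  0.58  1.37 -0.    1.19  1.44] 7.5833 0.2742415123710188
shift cm [0.01 0.01 7.51] rot [-0.     0.     0.005]
shift cm [1.000e-02 1.000e-02 1.091e+01] rot [-0.     0.     0.005]
```

View pics/crop4.png

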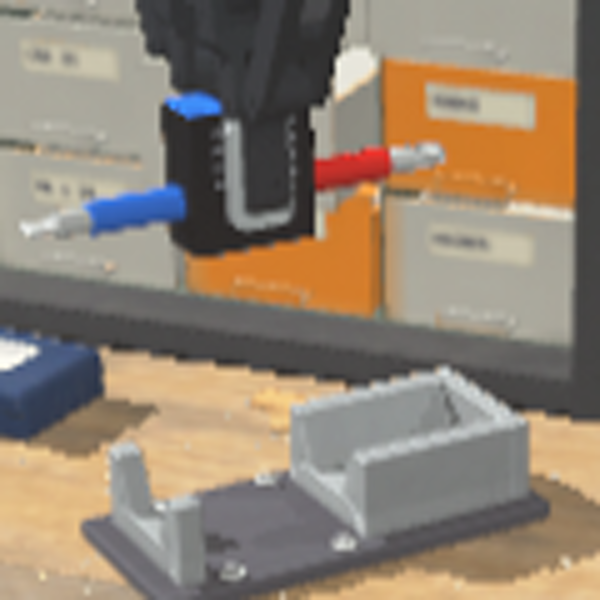

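The blue end now points to the front, with its tip at about (219,186). The red tip is near (304,171). Both match the pre-turn tip positions to within about 1 px, so I'll lower straight down, slowly near the end.

>>> step_arm(commands="0 0 0 2.5 0 0 0;0 0 0 5 0 0 0;0 0 0 6.5 0 0 0;0 0 0 7.3 0 0 0;0 0 0 7.9 0 0 0;0 0 0 8.4 0 0 0;0 0 0 8.8 0 0 0;0 0 0 9.2 0 0 0;0 0 0 9.6 0 0 0;0 0 0 9.9 0 0 0;0 0 0 10.2 0 0 0;0 0 0 10.4 0 0 0;0 0 0 10.4 0 0 0")

```text
time_s: 8.72
eef_pos: [605.9, -48.6, 40.9]
ee_rot: [-0.0, 0.997, -0.074, -0.0]
force: [0.2, 0.2, -1.4]
grip_width: 0.275
grip_force: 49.0
```

```bash
python3 - <<'E'
from h import *
s=sense();print(s["eef_pos"],s["force"],s["wrist_torque"],s["time_s"]);plan([606,-48.7,36],-8.6)
a=save("scene","s5")
cv2.imwrite("pics/crop5.png",cv2.resize(a[160:280,215:335],(600,600),interpolation=2)[:,:,::-1])
E
```

```text
[605.91388279 -48.61806576  40.92121734] [ 0.19482529  0.15659917 -1.44774583] [-0.01961853 -0.03709892  0.02141742] 8.7167
shift cm [0.01 0.01 0.49] rot [-0.     0.001  0.002]
```

View pics/crop5.png

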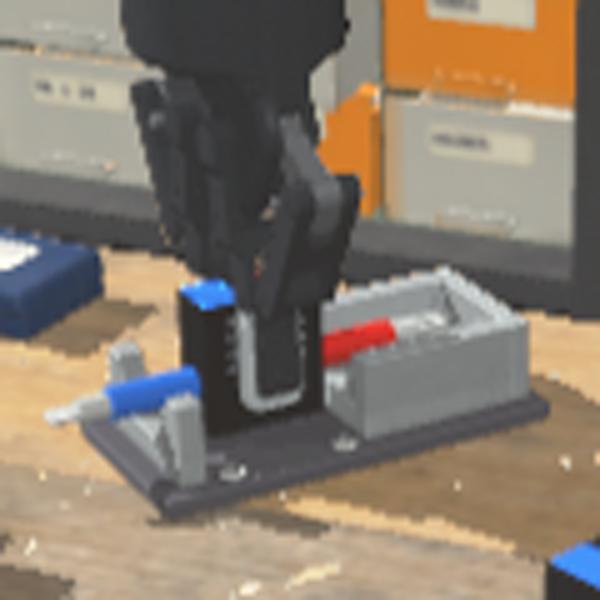

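The block is between the yokes. The shanks sit in the notches, with the blue one at about (150,390) between the front posts and no contact force. Next I'll lower the last 5 mm.

>>> step_arm(commands="0 0 0 0.1 0 0 0;0 0 0 0.2 0 0 0;0 0 0 0.3 0 0 0;0 0 0 0.4 0 0 0;0 0 0 0.5 0 0 0;0 0 0 0.55 0 0 0;0 0 0 0.55 0 0 0;0 0 0 0.55 0 0 0")

```text
time_s: 9.43
eef_pos: [606.1, -48.7, 35.8]
ee_rot: [0.0, 0.997, -0.074, 0.0]
force: [1.0, 0.7, -1.4]
grip_width: 0.276
grip_force: 49.1
```

>>> step_arm(commands="0 0 0 0.05 0 0 0;0 0 0 0.1 0 0 0;0 0 0 0.1 0 0 0;0 0 0 0.1 0 0 0")

```text
time_s: 9.77
eef_pos: [606.2, -48.7, 35.6]
ee_rot: [0.0, 0.997, -0.074, 0.0]
force: [-3.6, 1.2, 6.2]
grip_width: 0.272
grip_force: 50.1
```

Contact came at the same height as the original seated grasp. Releasing now, then retreating.

>>> step_arm(commands="0.35 0 0 0 0 0 0;0.45 0 0 0 0 0 0;0.6 0 0 0 0 0 0;0.6 0 0 0 0 0 0;0.6 0 0 0 0 0 0;0.6 0 0 0 0 0 0;0.6 0 0 -1.5 0 0 0;0.6 0 0 -4 0 0 0;0.6 0 0 -8 0 0 0;0.6 0 0 -12 0 0 0;0.6 -8 0 -15 0 0 0;0.6 -12 0 -18 0 0 0;0.6 -16 0 -20 0 0 0;0.6 -20 0 -20 0 0 0;0.6 -20 0 -20 0 0 0;0.6 -20 0 -20 0 0 0;0.6 -20 0 -20 0 0 0")

```text
time_s: 11.18
eef_pos: [407.2, -18.9, 236.0]
ee_rot: [0.0, 0.997, -0.074, 0.001]
force: [0.7, -0.2, -0.4]
grip_width: 0.602
grip_force: 0.0
```

```bash
python3 - <<'E'
from h import *
s=sense();print(s["eef_pos"],s["force"],s["time_s"],s["grip_width"])
a=save("scene","s6");b=save("top","t6")
cv2.imwrite("pics/crop6.png",np.hstack([cv2.resize(b[180:300,200:300],(400,480),interpolation=2),cv2.resize(a[200:320,215:335],(400,480),interpolation=2)])[:,:,::-1])
E
```

```text
[407.18325316 -18.85405248 236.02730057] [ 0.70278845 -0.22425065 -0.43243822] 11.1833 0.6015032327879208
```

View pics/crop6.png

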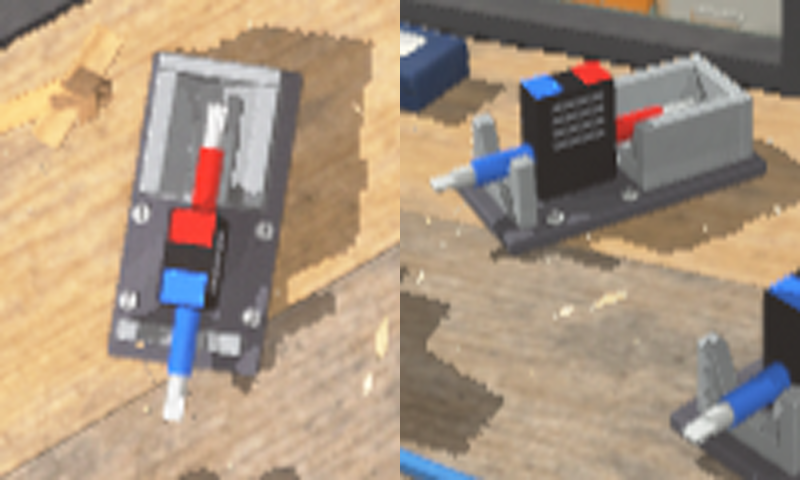

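The pictures show insert A seated with its blue end out of the front. Its top-view tip is at crop (173,412), and the tips and marks are within about 2 px of their starting positions. The block rests on the plate, and the gripper is clear. Handing in.

```bash
python3 -c "
from rig import *
print(finish_job())"
```

```text
the job is handed in; nothing more can be done
None
```

The insert that had its red end out has been turned end for end and seated fully back in its own holder with the blue end out of the front; the other insert was not touched, and the job was handed in at about 11 s.

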